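# Press a seated bearing bushing out of its head with a drift

## Robot

A 6-joint arm with a two-finger parallel gripper is mounted at the origin on the work surface. World frame = base frame: x ahead of the robot, y to its left, z up, the work surface at z = 0. Lengths are in m, angles in rad, forces in N, time in s.
With the tool pointing down it reaches from about 0.3 to 1 m from the base axis. Payload 5.1 kg.
Tool frame: the origin (TCP) lies midway between the tips of the shut fingers; the grasp point (between the pads) lies 19 mm behind it; z points along the fingers, y is the direction in which the jaws open and shut (so a half turn about z gives the same grasp; the last joint's range is limited). The gripper opens to 95 mm and grips with 3 to 60 N. Pads are 20 mm wide; open, the fingers measure 119 mm over their backs; the gripper's body (75 mm by 180 mm) begins 59 mm behind the grasp point.
Start: joints at [-1.367, 0.124, 1.65, -0, 1.367, -0.083], TCP at [0.184, -0.623, 0.215] pointing down, gripper open.
Joint ranges: [-2.61, 2.61], [-1.02, 2.33], [0.03, 2.71], [-1.35, 4.49], [0.32, 2.68], [-2.91, 2.91]. Speed limits (rad/s): [2.57, 2.57, 3.14, 3.14, 3.14, 3.14].

## Interface

Orientations are given as a rotation vector (axis times angle).
In Python, from plant import ctrl gives the robot as it stands.
- The arm moves only by the shell command python3 -m handwheel 'ROWS' [FORCE]. ROWS is JSON, a list of rows, each a list of 7 numbers: the opening, from 0 (shut) to 1 (fully open), then the shift along the tool's x, y, z in cm, then the turn, a rotation vector about the tool's x, y, z in rad. A call has 1 to 20 rows; each row shifts and turns the commanded pose from where the row before left it, along the tool's axes as they then stand; what a row does not reach is not made up. A row lasts 1/10 s, in which the tool goes at most 50 mm and 8.59 degrees, less where a joint would pass 70% of its speed; a pose out of reach is approached as far as the arm can. A call is refused whole if a number of a shift passes 5 or a number of a turn 0.15, either way. A call with a gripper value outside its range is refused whole. The fingers move at their own pace and stop on an object; FORCE is the grip in N (left out, the last holds). Time passes only in rows, so rows that do not move let the fingers close. It gives the time, the measured TCP pose, the force and the opening at its end, in the units of the state.
- ctrl.get_state(): the state, without advancing time (a new reading comes with each control period).
- ctrl.get_image(name): name is "side" or "top" or "wrist"; returns the picture (384x512x3 uint8, red, green, blue); there is no depth.
- ctrl.camera_params(name): a dict with "fx", "fy", "cx", "cy" (pixels), "world_to_cam" (4x4, takes a point from world to camera coordinates). Camera axes: x right, y up, looking along -z (the intrinsics and any distortion apply to the point x, -y, -z); pixel columns grow to the right and rows downward; lengths in m; the calibration is good to about 2 mm. A picture is of the moment at which its call begins: read the wrist's pose just before it. camera_params takes no time and is no camera call; for the wrist camera it gives the pose at the moment of the call.
- ctrl.job_done(): hands the job in, once; it reports no verdict.
Trained networks look in the newest picture that a camera, given by its name, has taken for a name from the list of things; names that differ only in an ending like _2 or _b are one class to them, and where a whole thing is asked for, a point or a joint stands for the part that bears it (a point fixed in the world has none). Each returns a list of dicts, best first, with "score" (0 to 1); they miss things now and then, are a little off and sometimes report something else, mostly with a low value. They report only what shows in the picture. A call takes as long as a camera call.
- ctrl.look_for(thing, camera): "box" ([centre column, centre row, width, height] as shares, 0 to 1, of the picture: columns of its width, rows of its height, round what is visible of it).
The state is a dict: "clock": time; "joint_pos": joint angles; "dq": joint speeds; "joint_efforts": joint torques, N m; "tool_pos": TCP position; "tcp_rot": TCP orientation; "wrist_force": force on the tool from outside, world axes, zero at the start; "torque": the same for the moment, N m; "finger_gap": finger opening in m.
Only numpy, scipy, OpenCV 4.12 (cv2) and the standard library are available. Lean on these libraries where they do the work, as an engineer would, in place of code of your own. Each camera call takes 0.05 s, during which the arm holds its last target.

## Task

Take the slim drift from the wooden tool block, feel its nose into the funnel of the clamped turret head on the ejecting stand, and press the seated brass bushing steadily and gently (never with more than 25 N, no hammering) right out of the bore, so that it drops onto the catch pad. Then put the slim drift back in its own hole in the tool block, upright and fully home, and let go. Leave the thick drift, the jar and the bowl alone.

Things in the scene. Friction and masses are not known exactly. Their poses are not given: they have to be found in the camera images.
- holder: Fixed ejecting stand: grey base 130 x 130 x 10 mm, origin at the centre of its underside, z up. Two posts carry a grey plate (62 x 126 mm, top at z = 55 mm); on it sits an aluminium turret head, a block 64 x 50 mm, z = 55 to 108 mm, with a vertical bore right through. Round rubber catch pad below, top at z = 16 mm.
- head_mid (a point): Point on the turret's axis (the stand's z axis) in the plane of its top face, 108 mm up. The bore's axis is parallel, 9 mm from this point towards one short end of the block. The turret was turned to any angle and clamped: that direction is not measured, and the head does not give way. Feel for it: the funnel pushes the drift's nose sideways towards the bore.
- bore_depths (a point): Same point as head_mid; the bore from the head's top face down: 45 degree funnel, 35 mm wide at the top, 11.2 mm at 12 mm depth; guide 11.2 mm wide to 30 mm depth; then 21 mm wide to the underside at 53 mm. The bushing's flat top is seated 31 mm down.
- bushing (a joint): Travel of the brass bushing (18 mm wide, 18 mm long, solid flat top) down the bore, in m: 0 seated, 0.043 landed on the catch pad. Two spring-loaded balls hold it: pressing it past them takes some 3 to 8 N for the first 8 mm, then it slides with light drag until about 0.017 of travel, lets go and falls by itself.
- drift: Slim drift, loose ejector rod, about 130 g, upright in the block. Origin at the centre of its nose (lower end), z up the rod. Shaft 10 mm wide, 80 mm long, nose tapered to 6 mm over the last 4 mm; collar 30 mm wide, z = 80 to 86 mm, resting on the block's top; plain handle 20 mm wide, z = 86 to 140 mm: grip it from above, about z = 112 mm.
- thick_drift: Thick drift, the neighbour in the tool block, to be left alone. Shaft 14 mm (too thick for the bore), collar 34 mm, mushroom-shaped grip 32 mm wide, top at z = 122 mm. Origin as for the slim drift.
- block: Wooden tool block, fixed, 56 (x) x 150 (y) x 84 mm; origin at the centre of its underside, z up. Two vertical through holes 17 mm in diameter at y = +45 and -45 mm, mouths at z = 84 mm. Either hole may hold the slim drift at the start; the slim drift's own hole is the one it stood in.
- hole_a (a point): Centre of the mouth of the block's hole at its +y, 84 mm above the bench.
- hole_b (a point): Centre of the mouth of the block's hole at its -y, 84 mm above the bench.
- jar: Small clear jar with white cap, 52 mm in diameter, 55 mm tall, origin at the centre of its underside; bystander.
- bowl: Black rubber mixing bowl, 90 mm across, 40 mm tall, origin at the centre of its underside; bystander.

How it is judged:
On the way, in this order (a step that is already met when the one before it is completed fails the run):
1. the slim drift has been lifted out of the tool block (height (world z) of drift above 0.086 m), for 0.1 s.
2. the bushing has dropped onto the catch pad, driven by the slim drift, whose nose is down in the head's bore (value of joint bushing above 0.038 m and z of drift in the frame of holder below 0.085 m and horizontal distance between drift and holder below 0.018 m), for 0.1 s.
At the end, for the whole second after the job is handed in: The bushing lies on the catch pad (travel over 38 mm), and the slim drift stands released and at rest in the hole it came from: within 8 mm of where it stood, upright within 0.1 rad, its collar within 4 mm of the block's top face (value of joint bushing above 0.038 m and distance of drift from where it was at the start of the episode below 0.008 m and angle between drift's own z axis and vertical below 0.1 rad and height (world z) of drift below 0.008 m and linear speed of drift below 0.02 m/s and contact force between drift and the fingers below 0.1 N); the robot touches nothing.
It fails at once if the slim drift presses on the head, the bushing or any part of the stand with more than 25 N (contact force between drift and holder above 25 N).
It fails at once if the thick drift is moved by more than 15 mm (distance of thick_drift from where it was at the start of the episode above 0.015 m).
It fails at once if the jar is moved by more than 20 mm (distance of jar from where it was at the start of the episode above 0.02 m).
It fails at once if the bowl is moved by more than 20 mm (distance of bowl from where it was at the start of the episode above 0.02 m).
It also fails if it takes over 72 s, if anything falls off the work surface, if the arm or the gripper's body presses on something with over 40 N, if the wrist force passes 120 N, or if a joint passes its speed limit or range.

## Working session

There is one attempt and no reset: what is moved stays moved. The work goes in short steps, Python scripts to look and compute and a shell command to move; the robot and the scene stay as the last step left them, time stands still between calls to the robot, and variables do not carry over. Pictures are saved under pics/ and viewed, and the job is handed in when it is done.

```bash
ls; mkdir -p pics
cat > h.py <<'E'
import numpy as np, cv2
from plant import ctrl
from scipy.spatial.transform import Rotation as R
def snap(n,f):
    im=ctrl.get_image(n); cv2.imwrite('pics/'+f,cv2.cvtColor(np.array(im),cv2.COLOR_RGB2BGR)); return im
def ray(n,u,v,z):
    p=ctrl.camera_params(n); W=np.linalg.inv(np.array(p['world_to_cam']))
    d=W[:3,:3]@np.array([(u-p['cx'])/p['fx'],-(v-p['cy'])/p['fy'],-1]); o=W[:3,3]
    return o+d*(z-o[2])/d[2]
def proj(n,P):
    p=ctrl.camera_params(n); c=np.array(p['world_to_cam'])@np.append(P,1)
    return p['cx']+p['fx']*c[0]/-c[2], p['cy']+p['fy']*-c[1]/-c[2]
E
python3 - <<'E'
from h import *
np.set_printoptions(precision=4,suppress=True)
s=ctrl.get_state();print({k:np.round(v,4) for k,v in s.items()})
for n in('side','top'):
    p=ctrl.camera_params(n);print(n,{k:(v if k!='world_to_cam' else np.round(np.linalg.inv(np.array(v)),3).tolist()) for k,v in p.items()})
    snap(n,n+'0.png')
    for t in('holder','drift','thick_drift','block','jar','bowl','head_mid'):
        r=ctrl.look_for(t,n); print(t,[(round(x['score'],2),np.round(np.array(x['box'])*[512,384,512,384],1).tolist()) for x in r[:2]])
E
```

```text
pics
{'clock': np.float64(0.0), 'joint_pos': array([-1.3666,  0.1245,  1.6517, -0.    ,  1.3675, -0.0826]), 'dq': array([-0.0002, -0.0011, -0.0008, -0.0008,  0.0019,  0.0016]), 'joint_efforts': array([ -0.0007, -41.7612, -35.9931,   0.0775,   0.0494,  -0.0002]), 'tool_pos': array([ 0.1837, -0.6228,  0.2134]), 'tcp_rot': array([-3.1073, -0.4487,  0.0003]), 'wrist_force': array([ 0.4338, -0.2043, -0.2218]), 'torque': array([-0.0014, -0.0482, -0.0169]), 'finger_gap': np.float64(0.0949)}
side {'fx': 366.7340017711602, 'fy': 366.7340017711602, 'cx': 259.61517877104745, 'cy': 190.07708540070215, 'world_to_cam': [[-0.765, 0.463, -0.447, 0.206], [-0.644, -0.564, 0.517, 0.488], [-0.013, 0.683, 0.73, 0.661], [0.0, 0.0, 0.0, 1.0]]}
holder [(0.93, [333.6, 160.7, 67.9, 70.5])]
drift [(0.89, [188.7, 222.1, 15.8, 27.9])]
thick_drift [(0.71, [233.6, 205.9, 19.0, 24.5]), (0.71, [333.6, 161.5, 67.1, 71.5])]
block [(0.94, [214.4, 234.2, 81.0, 65.4])]
jar [(0.65, [259.1, 179.7, 19.2, 32.2]), (0.34, [190.3, 220.0, 13.0, 28.1])]
bowl [(0.64, [200.9, 336.5, 48.1, 52.4])]
head_mid [(0.95, [332.1, 160.2, 70.3, 64.5])]
top {'fx': 398.0258970932583, 'fy': 398.0258970932583, 'cx': 252.03298992331958, 'cy': 195.21926251457137, 'world_to_cam': [[0.028, 0.983, -0.18, 0.359], [-0.999, 0.033, 0.026, 0.1], [0.032, 0.179, 0.983, 1.037], [0.0, 0.0, 0.0, 1.0]]}
holder [(0.96, [340.6, 213.3, 55.0, 52.8])]
drift [(0.7, [133.7, 229.1, 35.2, 33.1]), (0.6, [184.2, 164.5, 15.8, 11.9])]
thick_drift [(0.59, [202.4, 175.6, 59.5, 46.7]), (0.53, [276.9, 163.7, 23.4, 24.6])]
block [(0.95, [199.8, 178.5, 65.1, 47.4]), (0.72, [220.5, 181.3, 11.7, 14.4])]
jar [(0.89, [275.8, 166.5, 22.7, 22.7])]
bowl [(0.57, [132.6, 227.9, 38.0, 32.7])]
head_mid [(0.91, [339.3, 214.2, 52.8, 52.3]), (0.39, [200.3, 175.9, 63.4, 45.6])]
```

Run:
```python
import cv2
a=cv2.imread('pics/side0.png');b=cv2.imread('pics/top0.png')
cv2.imwrite('pics/side0c.png',cv2.resize(a[100:300,140:400],None,fx=3,fy=3,interpolation=cv2.INTER_CUBIC))
cv2.imwrite('pics/top0c.png',cv2.resize(b[130:270,100:380],None,fx=2.8,fy=2.8,interpolation=cv2.INTER_CUBIC))
```

```text
(no output)
```

View pics/side0c.png

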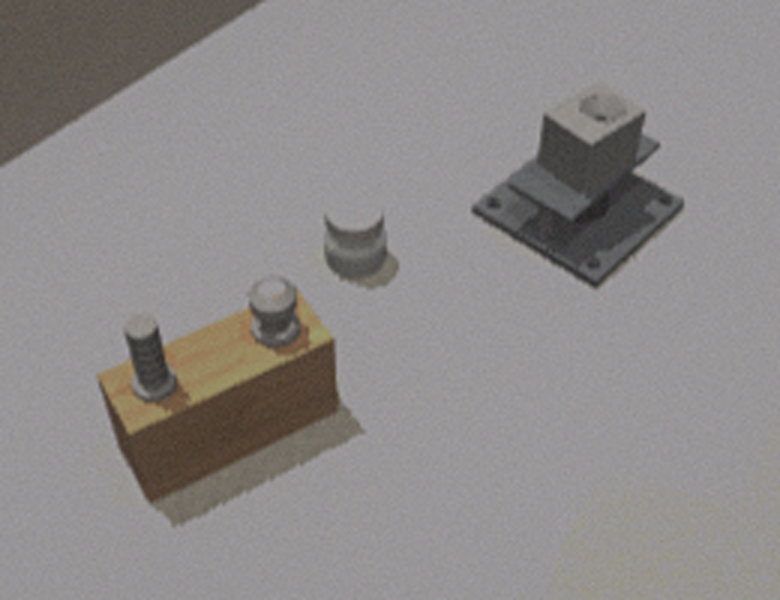

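View pics/top0c.png

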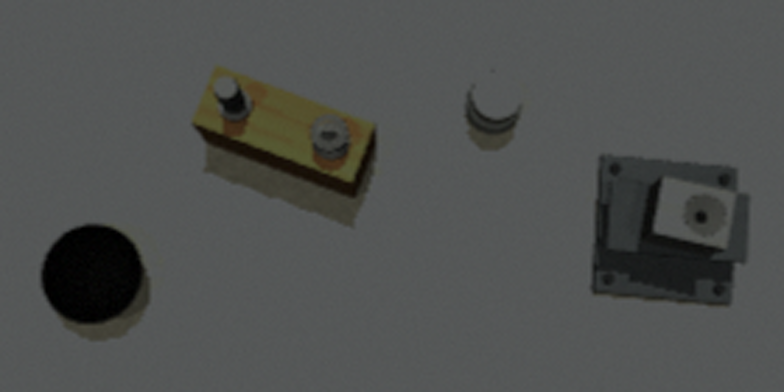

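Run:
```python
from h import *
np.set_printoptions(precision=4,suppress=True)
f=lambda x,y:(100+x/2.8-.5,130+y/2.8-.5)
g=lambda x,y:(140+x/3-.5,100+y/3-.5)
for nm,t,s,z in (('drift',(227,88),(142,325),.144),('thick',(330,134),(272,290),.126),('bore',(703,216),(603,108),.108)):
    print(nm,ray('top',*f(*t),z),ray('side',*g(*s),z))
print('guide',ray('top',*f(701,217),.096))
print('collar',ray('top',*f(236,105),.090),ray('side',*g(154,380),.090))
for n,q in(('head top',[(660,178),(736,190),(724,250),(648,238)]),):
    P=[ray('top',*f(*c),.108) for c in q];print(n,np.array(P),np.mean(P,0))
P=[ray('top',*f(*c),.01) for c in[(600,155),(737,168),(730,303),(594,292)]];print('base',np.array(P),np.mean(P,0))
P=[ray('side',*g(*c),.108) for c in[(601,82),(645,115),(594,142),(545,119)]];print('headside',np.array(P),np.mean(P,0))
P=[ray('top',*f(*c),.084) for c in[(216,68),(376,125),(358,180),(195,124)]];print('block',np.array(P),np.mean(P,0))
P=[ray('side',*g(*c),.084) for c in[(99,376),(132,432),(334,342),(303,292)]];print('blockside',np.array(P),np.mean(P,0))
```

```text
drift [0.5972 0.2429 0.144 ] [0.5974 0.2428 0.144 ]
thick [0.5656 0.1578 0.126 ] [0.5675 0.1594 0.126 ]
bore [ 0.5095 -0.1601  0.108 ] [ 0.51   -0.1617  0.108 ]
guide [ 0.5105 -0.1617  0.096 ]
collar [0.5967 0.2428 0.09  ] [0.5971 0.2441 0.09  ]
head top [[ 0.5411 -0.1237  0.108 ]
 [ 0.5329 -0.1889  0.108 ]
 [ 0.4809 -0.1775  0.108 ]
 [ 0.4891 -0.113   0.108 ]] [ 0.511  -0.1508  0.108 ]
base [[ 0.5805 -0.0903  0.01  ]
 [ 0.5724 -0.2208  0.01  ]
 [ 0.4445 -0.2114  0.01  ]
 [ 0.4508 -0.0848  0.01  ]] [ 0.512  -0.1518  0.01  ]
headside [[ 0.5291 -0.1898  0.108 ]
 [ 0.4797 -0.175   0.108 ]
 [ 0.4934 -0.1216  0.108 ]
 [ 0.538  -0.1212  0.108 ]] [ 0.5101 -0.1519  0.108 ]
block [[0.631  0.2632 0.084 ]
 [0.5846 0.1207 0.084 ]
 [0.535  0.1345 0.084 ]
 [0.5798 0.2783 0.084 ]] [0.5826 0.1992 0.084 ]
blockside [[0.6318 0.2625 0.084 ]
 [0.5812 0.2787 0.084 ]
 [0.5308 0.1416 0.084 ]
 [0.5777 0.1211 0.084 ]] [0.5804 0.2009 0.084 ]
```

```bash
cat >> h.py <<'E'
def go(x,y,z,noyaw=True):
    s=ctrl.get_state(); M=R.from_rotvec(s['tcp_rot']).as_matrix()
    print('t',round(float(s['clock']),2),'tcp',np.round(s['tool_pos'],4),'F',np.round(s['wrist_force'],2),'T',np.round(s['torque'],3),'gap',round(float(s['finger_gap']),4),'zaxis',np.round(M[:,2],4),'xaxis',np.round(M[:,0],3))
    print('shift cm',np.round(100*M.T@(np.array([x,y,z])-s['tool_pos']),2))
E
python3 -m handwheel '[[1,3.2,-3.5,0,0,0,0],[1,3.2,-3.5,0,0,0,0],[1,3.2,-3.5,0,0,0,0],[1,3.2,-3.5,0,0,0,0],[1,3.2,-3.5,0,0,0,0],[1,3.2,-3.5,0,0,0,0],[1,3.2,-3.5,0,0,0,0],[1,3.2,-3.5,0,0,0,0],[1,3.2,-3.5,0,0,0,0],[1,3.2,-3.5,0,0,0,0],[1,3.2,-3.5,0,0,0,0],[1,3.2,-3.5,0,0,0,0],[1,3.2,-3.5,0,0,0,0],[1,3.2,-3.5,0,0,0,0],[1,3.2,-3.5,0,0,0,0],[1,3.2,-3.5,0,0,0,0],[1,3.2,-3.5,0,0,0,0],[1,3.2,-3.5,0,0,0,0],[1,3.2,-3.5,0,0,0,0],[1,0,0,0,0,0,0]]' 20
python3 -c "
from h import *
go(.597,.243,.20)
snap('wrist','w1.png')
print(proj('wrist',[.597,.243,.144]))"
```

```text
clock: 2.8
tool_pos: [0.58, 0.1907, 0.214]
tcp_rot: [-3.107, -0.456, 0.0]
wrist_force: [-0.1, -0.4, -0.7]
finger_gap: 0.0952
t 2.8 tcp [0.58   0.1907 0.214 ] F [-0.12 -0.42 -0.69] T [-0.054  0.02  -0.022] gap 0.0952 zaxis [-2.0e-04  1.3e-03 -1.0e+00] xaxis [0.958 0.287 0.   ]
shift cm [ 3.13 -4.52  1.41]
(np.float64(192.41687291250528), np.float64(162.2266829639347))
```

View pics/w1.png

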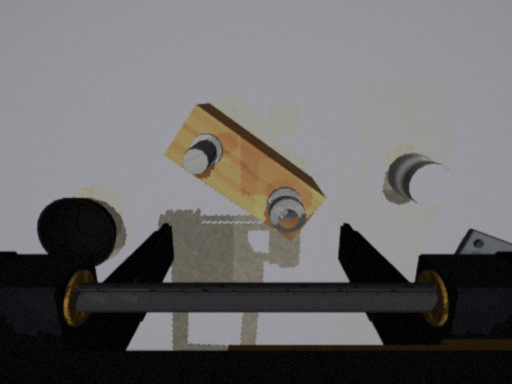

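The wrist picture shows the drift's handle top at about (196,160), and I predicted (192,162), so they agree within 2–3 mm. The thick drift is at (287,212). The jar and bowl are clear of the path.

```bash
python3 -c "
from h import *
print(ray('wrist',196,159.5,.144))"
python3 -m handwheel '[[1,1.55,-2.25,0,0,0,0],[1,1.55,-2.25,0,0,0,0],[1,0,0,0,0,0,0],[1,0,0,0,0,0,0]]'
python3 -c "
from h import *
snap('wrist','w2.png')
go(.597,.243,.098)
print(proj('wrist',[.597,.243,.144]))"
```

```text
[0.59978733 0.24091453 0.144     ]
clock: 3.25
tool_pos: [0.5956, 0.2374, 0.2146]
tcp_rot: [3.109, 0.448, -0.001]
wrist_force: [-0.5, 0.2, 0.7]
finger_gap: 0.0951
t 3.3 tcp [0.5956 0.237  0.2147] F [-0.06  0.59  0.14] T [ 0.006  0.013 -0.026] gap 0.0947 zaxis [-3.e-04 -7.e-04 -1.e+00] xaxis [ 0.959  0.282 -0.   ]
shift cm [ 0.31 -0.54 11.67]
(np.float64(248.3063328963504), np.float64(199.60883644851566))
```

View pics/w2.png

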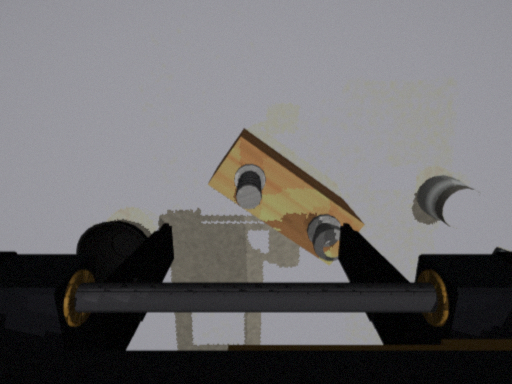

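The handle top is at (248,197), against a prediction of (248,200). That's good, so I'll descend and grip.

```bash
python3 -m handwheel '[[1,0.4,-0.5,0,0,0,0],[1,0,0,2,0,0,0],[1,0,0,2,0,0,0],[1,0,0,2,0,0,0],[1,0,0,2,0,0,0],[1,0,0,1.5,0,0,0],[1,0,0,1.2,0,0,0],[1,0,0,1.0,0,0,0],[1,0,0,0,0,0,0],[1,0,0,0,0,0,0]]'
python3 -c "
from h import *
go(.597,.243,.098)"
python3 -m handwheel '[[0,0,0,0,0,0,0],[0,0,0,0,0,0,0],[0,0,0,0,0,0,0],[0,0,0,0,0,0,0],[0,0,0,0,0,0,0],[0,0,0,0,0,0,0],[0,0,0,0,0,0,0],[0,0,0,0,0,0,0],[0,0,0,0,0,0,0],[0,0,0,0,0,0,0]]' 30
python3 -c "
from h import *
go(.597,.243,.098)
snap('side','s2.png');snap('wrist','w3.png')"
```

```text
clock: 4.3
tool_pos: [0.5987, 0.2443, 0.0981]
tcp_rot: [-3.109, -0.449, -0.001]
wrist_force: [-0.5, -0.0, 0.2]
finger_gap: 0.0949
t 4.3 tcp [0.5987 0.2443 0.0981] F [-0.46 -0.03  0.24] T [-0.013 -0.043  0.036] gap 0.0949 zaxis [ 7.e-04  2.e-04 -1.e+00] xaxis [0.959 0.283 0.001]
shift cm [-0.2   0.08  0.01]
clock: 5.3
tool_pos: [0.5983, 0.2442, 0.0976]
tcp_rot: [3.109, 0.449, -0.0]
wrist_force: [0.1, -0.5, -0.7]
finger_gap: 0.0204
t 5.3 tcp [0.5983 0.2442 0.0976] F [ 0.13 -0.51 -0.73] T [-0.035 -0.001  0.026] gap 0.0204 zaxis [-1.e-04 -0.e+00 -1.e+00] xaxis [ 0.959  0.283 -0.   ]
shift cm [-0.16  0.08 -0.04]
```

View pics/s2.png

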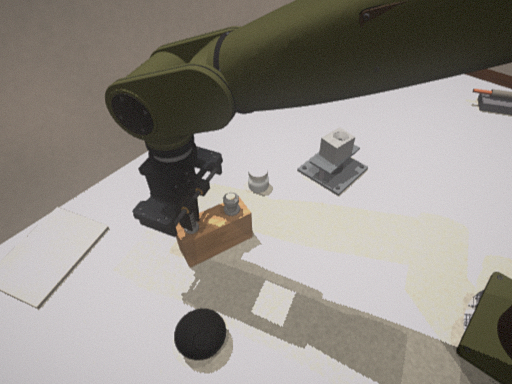

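Gripped: the gap is 20.4 mm with a 20 mm handle, so I'll lift.

```bash
python3 -m handwheel '[[0,0,0,-0.5,0,0,0],[0,0,0,-1,0,0,0],[0,0,0,-1.5,0,0,0],[0,0,0,-2,0,0,0],[0,0,0,-2,0,0,0],[0,0,0,-2,0,0,0],[0,0,0,-2,0,0,0],[0,0,0,-2,0,0,0],[0,0,0,-1.3,0,0,0],[0,0,0,0,0,0,0],[0,0,0,0,0,0,0],[0,0,0,0,0,0,0]]'
python3 -c "
from h import *
go(.510,-.161,.240)
snap('side','s3.png')"
```

```text
clock: 6.6
tool_pos: [0.5976, 0.244, 0.2391]
tcp_rot: [3.109, 0.449, -0.004]
wrist_force: [-0.5, 0.0, -1.3]
finger_gap: 0.0198
t 6.6 tcp [0.5976 0.244  0.2391] F [-0.5   0.03 -1.29] T [-0.088  0.033  0.03 ] gap 0.0198 zaxis [-2.4e-03 -8.0e-04 -1.0e+00] xaxis [ 0.959  0.283 -0.003]
shift cm [-19.86  36.37  -0.04]
```

View pics/s3.png

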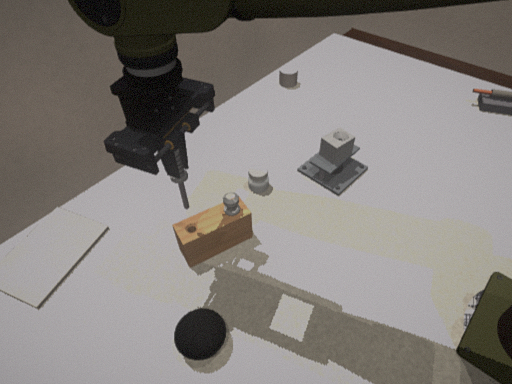

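```bash
python3 -c "
from h import *
s=ctrl.get_state()['tool_pos']
print(proj('side',s-[0,0,.0936]),proj('side',s-[0,0,.0136]))"
python3 -m handwheel '[[0,-0.8,1.5,0,0,0,0],[0,-1.65,3.03,0,0,0,0],[0,-1.65,3.03,0,0,0,0],[0,-1.65,3.03,0,0,0,0],[0,-1.65,3.03,0,0,0,0],[0,-1.65,3.03,0,0,0,0],[0,-1.65,3.03,0,0,0,0],[0,-1.65,3.03,0,0,0,0],[0,-1.65,3.03,0,0,0,0],[0,-1.65,3.03,0,0,0,0],[0,-1.65,3.03,0,0,0,0],[0,-1.65,3.03,0,0,0,0],[0,-0.9,1.5,0,0,0,0],[0,0,0,0,0,0,0],[0,0,0,0,0,0,0],[0,0,0,0,0,0,0]]'
python3 -c "
from h import *
go(.510,-.161,.203)
snap('side','s4.png');snap('top','t4.png')
s=ctrl.get_state()['tool_pos']
print(proj('side',s-[0,0,.0936]),proj('side',s-[0,0,.0136]),proj('side',[.51,-.161,.108]))
a=cv2.imread('pics/side4.png') if 0 else cv2.imread('pics/s4.png')
cv2.imwrite('pics/s4c.png',cv2.resize(a[60:220,270:420],None,fx=3.7,fy=3.7,interpolation=cv2.INTER_CUBIC))
"
```

```text
(np.float64(186.20352162787412), np.float64(207.71513778290765)) (np.float64(178.6655337507117), np.float64(177.01165287606352))
clock: 8.25
tool_pos: [0.5105, -0.1598, 0.2403]
tcp_rot: [-3.109, -0.45, 0.001]
wrist_force: [0.7, 0.1, -2.2]
finger_gap: 0.0194
t 8.25 tcp [ 0.5105 -0.1598  0.2403] F [ 0.67  0.14 -2.15] T [ 0.005 -0.042 -0.022] gap 0.0194 zaxis [-5.e-04  5.e-04 -1.e+00] xaxis [ 0.959  0.283 -0.   ]
shift cm [-0.08  0.11  3.73]
(np.float64(342.21015939555116), np.float64(122.49426658684371)) (np.float64(347.84819681852923), np.float64(92.03768674935677)) (np.float64(340.33310901031786), np.float64(135.65174720343305))
```

View pics/s4c.png

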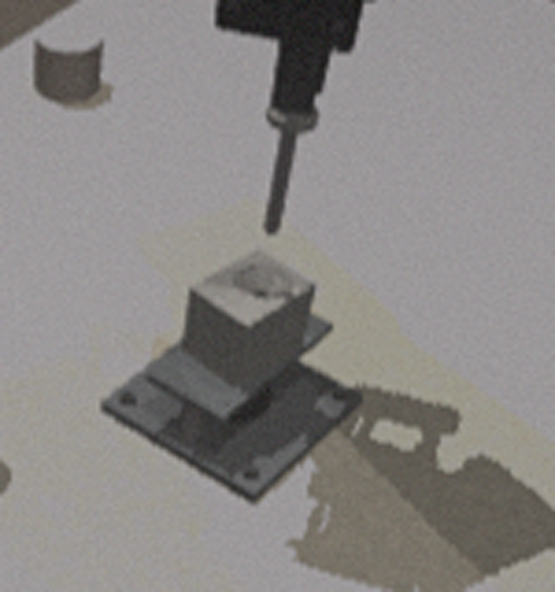

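View pics/t4.png

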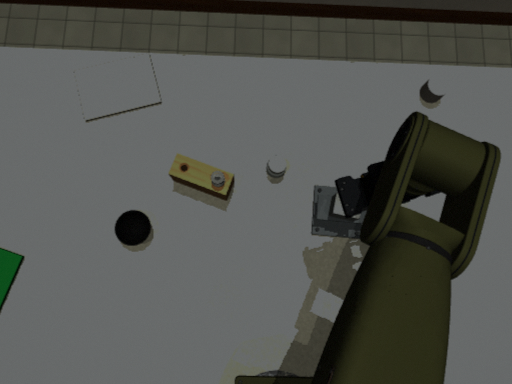

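The nose is at about (343,122), against a prediction of (342,122.5), so the drift hangs straight and over the funnel. I'll descend to the top of the funnel and then feel downwards.

```bash
cat > m.py <<'E'
from h import *
go(.510,-.161,.20)
E
python3 -m handwheel '[[0,0,0.1,1,0,0,0],[0,0,0,1.2,0,0,0],[0,0,0,1,0,0,0],[0,0,0,0.5,0,0,0],[0,0,0,0.3,0,0,0],[0,0,0,0,0,0,0],[0,0,0,0,0,0,0]]'; python3 m.py
python3 -m handwheel '[[0,0,0,0.15,0,0,0],[0,0,0,0.15,0,0,0],[0,0,0,0.15,0,0,0],[0,0,0,0,0,0,0],[0,0,0,0,0,0,0]]'; python3 m.py
```

```text
clock: 9.05
tool_pos: [0.5112, -0.1615, 0.201]
tcp_rot: [3.109, 0.449, 0.001]
wrist_force: [-0.3, -0.5, -1.6]
finger_gap: 0.0194
t 9.05 tcp [ 0.5112 -0.1615  0.201 ] F [-0.26 -0.48 -1.61] T [0.023 0.014 0.033] gap 0.0194 zaxis [ 6.e-04 -2.e-04 -1.e+00] xaxis [0.959 0.283 0.001]
shift cm [-0.1  -0.08  0.1 ]
clock: 9.55
tool_pos: [0.511, -0.1613, 0.1961]
tcp_rot: [-3.109, -0.449, 0.0]
wrist_force: [-0.2, -0.4, -1.9]
finger_gap: 0.0198
t 9.55 tcp [ 0.511  -0.1613  0.1961] F [-0.24 -0.41 -1.91] T [ 0.026  0.015 -0.004] gap 0.0198 zaxis [-1.e-04  0.e+00 -1.e+00] xaxis [ 0.959  0.283 -0.   ]
shift cm [-0.08 -0.06 -0.39]
```

```bash
python3 -m handwheel '[[0,0,0,0.1,0,0,0],[0,0,0,0.1,0,0,0],[0,0,0,0.1,0,0,0],[0,0,0,0,0,0,0],[0,0,0,0,0,0,0]]'; python3 m.py|head -1
python3 -m handwheel '[[0,0,0,0.1,0,0,0],[0,0,0,0.1,0,0,0],[0,0,0,0,0,0,0],[0,0,0,0,0,0,0]]'; python3 m.py|head -1
```

```text
clock: 10.05
tool_pos: [0.511, -0.1613, 0.1931]
tcp_rot: [-3.109, -0.449, 0.0]
wrist_force: [-0.7, 0.3, -2.2]
finger_gap: 0.0197
t 10.05 tcp [ 0.511  -0.1613  0.1931] F [-0.71  0.31 -2.19] T [ 0.005  0.009 -0.001] gap 0.0197 zaxis [-1.e-04  1.e-04 -1.e+00] xaxis [ 0.959  0.283 -0.   ]
clock: 10.45
tool_pos: [0.511, -0.1613, 0.1911]
tcp_rot: [-3.109, -0.449, 0.0]
wrist_force: [-0.1, -0.1, -1.9]
finger_gap: 0.0195
t 10.45 tcp [ 0.511  -0.1613  0.1911] F [-0.09 -0.06 -1.93] T [-0.051 -0.021 -0.035] gap 0.0195 zaxis [-1.e-04  0.e+00 -1.e+00] xaxis [ 0.959  0.283 -0.   ]
```

Depth is 10.5 mm with no contact yet. I'll continue in 1 mm steps.

```bash
for i in 1; do python3 -m handwheel '[[0,0,0,0.1,0,0,0],[0,0,0,0,0,0,0],[0,0,0,0,0,0,0]]'>/dev/null; python3 m.py|head -1; done
python3 -m handwheel '[[0,0,0,0.1,0,0,0],[0,0,0,0,0,0,0],[0,0,0,0,0,0,0]]' >/dev/null; python3 m.py|head -1
python3 -m handwheel '[[0,0,0,0.1,0,0,0],[0,0,0,0,0,0,0],[0,0,0,0,0,0,0]]' >/dev/null; python3 m.py|head -1
```

```text
t 10.75 tcp [ 0.511  -0.1613  0.1901] F [ 0.06  0.25 -1.99] T [-0.011 -0.015 -0.041] gap 0.0198 zaxis [-1.e-04  0.e+00 -1.e+00] xaxis [ 0.959  0.283 -0.   ]
t 11.05 tcp [ 0.5109 -0.1613  0.1891] F [-0.3   0.03 -1.11] T [ 0.03  -0.016 -0.045] gap 0.0195 zaxis [-1.e-04  1.e-04 -1.e+00] xaxis [ 0.959  0.283 -0.   ]
t 11.35 tcp [ 0.511  -0.1613  0.1881] F [ 0.48  0.23 -1.22] T [0.03  0.008 0.018] gap 0.0195 zaxis [-1.e-04  0.e+00 -1.e+00] xaxis [ 0.959  0.283 -0.   ]
```

```bash
python3 -m handwheel '[[0,0,0,0.05,0,0,0],[0,0,0,0.05,0,0,0],[0,0,0,0,0,0,0],[0,0,0,0,0,0,0]]' >/dev/null; python3 m.py|head -1
python3 -m handwheel '[[0,0,0,0.05,0,0,0],[0,0,0,0.05,0,0,0],[0,0,0,0,0,0,0],[0,0,0,0,0,0,0]]' >/dev/null; python3 m.py|head -1
python3 -m handwheel '[[0,0,0,0.05,0,0,0],[0,0,0,0.05,0,0,0],[0,0,0,0,0,0,0],[0,0,0,0,0,0,0]]' >/dev/null; python3 m.py|head -1
```

```text
t 11.75 tcp [ 0.511  -0.1613  0.1871] F [ 0.15  1.28 -1.37] T [ 0.006 -0.042  0.024] gap 0.0192 zaxis [-1.e-04  0.e+00 -1.e+00] xaxis [ 0.959  0.283 -0.   ]
t 12.15 tcp [ 0.511  -0.1613  0.1861] F [-0.3  -0.62 -2.46] T [ 0.005 -0.021  0.036] gap 0.0194 zaxis [-1.e-04  0.e+00 -1.e+00] xaxis [ 0.959  0.283 -0.   ]
t 12.55 tcp [ 0.511  -0.1613  0.1851] F [-0.31  0.08 -1.84] T [ 0.023 -0.015  0.023] gap 0.0192 zaxis [-0.  0. -1.] xaxis [ 0.959  0.283 -0.   ]
```

Now at 16.5 mm depth and still no force, so the nose is in the guide. I'll continue.

```bash
python3 -m handwheel '[[0,0,0,0.1,0,0,0],[0,0,0,0.1,0,0,0],[0,0,0,0.1,0,0,0],[0,0,0,0,0,0,0]]' >/dev/null; python3 m.py|head -1
python3 -m handwheel '[[0,0,0,0.1,0,0,0],[0,0,0,0.1,0,0,0],[0,0,0,0.1,0,0,0],[0,0,0,0,0,0,0]]' >/dev/null; python3 m.py|head -1
python3 -m handwheel '[[0,0,0,0.1,0,0,0],[0,0,0,0.1,0,0,0],[0,0,0,0.1,0,0,0],[0,0,0,0,0,0,0]]' >/dev/null; python3 m.py|head -1
```

```text
t 12.95 tcp [ 0.5109 -0.1613  0.1819] F [-0.15  0.24 -1.48] T [ 0.033  0.03  -0.005] gap 0.0195 zaxis [-4.e-04  2.e-04 -1.e+00] xaxis [ 0.959  0.283 -0.   ]
t 13.35 tcp [ 0.5109 -0.1613  0.1789] F [ 1.17 -0.53 -2.17] T [ 0.007 -0.01  -0.034] gap 0.0201 zaxis [-4.e-04  1.e-04 -1.e+00] xaxis [ 0.959  0.283 -0.   ]
t 13.75 tcp [ 0.5109 -0.1613  0.1759] F [-0.15 -0.44 -1.42] T [-0.042  0.007  0.025] gap 0.0195 zaxis [-3.e-04  2.e-04 -1.e+00] xaxis [ 0.959  0.283 -0.   ]
```

```bash
python3 -m handwheel '[[0,0,0,0.1,0,0,0],[0,0,0,0.1,0,0,0],[0,0,0,0.1,0,0,0],[0,0,0,0,0,0,0]]' >/dev/null; python3 m.py|head -1
python3 -m handwheel '[[0,0,0,0.05,0,0,0],[0,0,0,0.05,0,0,0],[0,0,0,0.05,0,0,0],[0,0,0,0,0,0,0]]' >/dev/null; python3 m.py|head -1
python3 -m handwheel '[[0,0,0,0.05,0,0,0],[0,0,0,0.05,0,0,0],[0,0,0,0,0,0,0]]' >/dev/null; python3 m.py|head -1
python3 -m handwheel '[[0,0,0,0.05,0,0,0],[0,0,0,0.05,0,0,0],[0,0,0,0,0,0,0]]' >/dev/null; python3 m.py|head -1
```

```text
t 14.15 tcp [ 0.5109 -0.1613  0.1729] F [-0.05 -0.16 -1.79] T [-0.011 -0.002  0.02 ] gap 0.0196 zaxis [-4.e-04  1.e-04 -1.e+00] xaxis [ 0.959  0.283 -0.   ]
t 14.55 tcp [ 0.5109 -0.1613  0.1716] F [ 0.47  0.25 -1.28] T [-0.024  0.022 -0.014] gap 0.0195 zaxis [-2.e-04  1.e-04 -1.e+00] xaxis [ 0.959  0.283 -0.   ]
t 14.85 tcp [ 0.5109 -0.1613  0.1705] F [-0.46 -0.06 -1.95] T [-0.041  0.035  0.035] gap 0.0194 zaxis [-2.e-04  1.e-04 -1.e+00] xaxis [ 0.959  0.283 -0.   ]
t 15.15 tcp [ 0.511  -0.1613  0.1697] F [ 0.24 -0.32 -2.45] T [0.008 0.035 0.011] gap 0.0197 zaxis [ 1.e-04  0.e+00 -1.e+00] xaxis [0.959 0.283 0.   ]
```

```bash
python3 -m handwheel '[[0,0,0,0.05,0,0,0],[0,0,0,0.05,0,0,0],[0,0,0,0,0,0,0]]' >/dev/null; python3 m.py|head -1
python3 -m handwheel '[[0,0,0,0.05,0,0,0],[0,0,0,0.05,0,0,0],[0,0,0,0,0,0,0]]' >/dev/null; python3 m.py|head -1
python3 -m handwheel '[[0,0,0,0.05,0,0,0],[0,0,0,0.05,0,0,0],[0,0,0,0,0,0,0]]' >/dev/null; python3 m.py|head -1
```

```text
t 15.45 tcp [ 0.5111 -0.1614  0.169 ] F [0.32 0.33 0.85] T [0.01  0.128 0.024] gap 0.0195 zaxis [ 3.e-04 -1.e-04 -1.e+00] xaxis [0.959 0.283 0.   ]
t 15.75 tcp [ 0.5112 -0.1614  0.1682] F [-0.56  0.01  3.23] T [0.112 0.272 0.052] gap 0.0196 zaxis [ 6.e-04 -2.e-04 -1.e+00] xaxis [0.959 0.283 0.   ]
t 16.05 tcp [ 0.5112 -0.1614  0.1672] F [-0.91 -0.5   4.44] T [ 0.165  0.266 -0.011] gap 0.0198 zaxis [ 6.e-04 -3.e-04 -1.e+00] xaxis [0.959 0.283 0.001]
```

I've made contact with the bushing at about 6 N net, and it is moving. I'll keep pressing steadily.

```bash
python3 -m handwheel '[[0,0,0,0.05,0,0,0],[0,0,0,0.05,0,0,0],[0,0,0,0.05,0,0,0],[0,0,0,0.05,0,0,0]]' >/dev/null; python3 m.py|head -1
python3 -m handwheel '[[0,0,0,0.05,0,0,0],[0,0,0,0.05,0,0,0],[0,0,0,0.05,0,0,0],[0,0,0,0.05,0,0,0]]' >/dev/null; python3 m.py|head -1
python3 -m handwheel '[[0,0,0,0.05,0,0,0],[0,0,0,0.05,0,0,0],[0,0,0,0.05,0,0,0],[0,0,0,0.05,0,0,0]]' >/dev/null; python3 m.py|head -1
```

```text
t 16.45 tcp [ 0.5111 -0.1614  0.1646] F [-0.7   0.31  3.62] T [0.149 0.091 0.004] gap 0.0195 zaxis [ 3.e-04 -1.e-04 -1.e+00] xaxis [0.959 0.283 0.   ]
t 16.85 tcp [ 0.511  -0.1614  0.1625] F [ 0.88 -0.33  2.57] T [ 0.052  0.024 -0.013] gap 0.0195 zaxis [ 2.e-04 -1.e-04 -1.e+00] xaxis [0.959 0.283 0.   ]
t 17.25 tcp [ 0.511  -0.1614  0.1606] F [ 0.6  -0.67  3.08] T [-0.043 -0.078  0.014] gap 0.0197 zaxis [ 1.e-04 -1.e-04 -1.e+00] xaxis [0.959 0.283 0.   ]
```

```bash
python3 -m handwheel '[[0,0,0,0.05,0,0,0],[0,0,0,0.05,0,0,0],[0,0,0,0.05,0,0,0],[0,0,0,0.05,0,0,0],[0,0,0,0.05,0,0,0],[0,0,0,0.05,0,0,0]]' >/dev/null; python3 m.py|head -1
python3 -m handwheel '[[0,0,0,0.05,0,0,0],[0,0,0,0.05,0,0,0],[0,0,0,0.05,0,0,0],[0,0,0,0.05,0,0,0],[0,0,0,0.05,0,0,0],[0,0,0,0.05,0,0,0]]' >/dev/null; python3 m.py|head -1
python3 -m handwheel '[[0,0,0,0.05,0,0,0],[0,0,0,0.05,0,0,0],[0,0,0,0.05,0,0,0],[0,0,0,0.05,0,0,0],[0,0,0,0.05,0,0,0],[0,0,0,0.05,0,0,0]]' >/dev/null; python3 m.py|head -1
```

```text
t 17.85 tcp [ 0.511  -0.1613  0.1576] F [ 0.07 -0.36  2.33] T [-0.057 -0.068 -0.018] gap 0.0198 zaxis [-0. -0. -1.] xaxis [ 0.959  0.283 -0.   ]
t 18.45 tcp [ 0.511  -0.1613  0.1545] F [0.3  0.21 1.26] T [ 0.002 -0.094  0.037] gap 0.0194 zaxis [-0.  0. -1.] xaxis [ 0.959  0.283 -0.   ]
t 19.05 tcp [ 0.5107 -0.1612  0.1512] F [-0.46 -0.38 -1.52] T [-0.06   0.007 -0.043] gap 0.0196 zaxis [-8.e-04  4.e-04 -1.e+00] xaxis [ 0.959  0.283 -0.001]
```

```bash
python3 -m handwheel '[[0,0,0,0.05,0,0,0],[0,0,0,0.05,0,0,0],[0,0,0,0.05,0,0,0],[0,0,0,0.05,0,0,0],[0,0,0,0.05,0,0,0],[0,0,0,0.05,0,0,0],[0,0,0,0,0,0,0],[0,0,0,0,0,0,0]]' >/dev/null; python3 m.py|head -1
python3 -c "
from h import *
snap('side','s5.png')
a=cv2.imread('pics/s5.png')
cv2.imwrite('pics/s5c.png',cv2.resize(a[80:220,270:420],None,fx=4,fy=4,interpolation=cv2.INTER_CUBIC))"
```

```text
t 19.85 tcp [ 0.511  -0.1613  0.1487] F [-0.5  -0.83 -2.19] T [ 0.049  0.045 -0.013] gap 0.0194 zaxis [ 1.e-04  0.e+00 -1.e+00] xaxis [0.959 0.283 0.   ]
```

View pics/s5c.png

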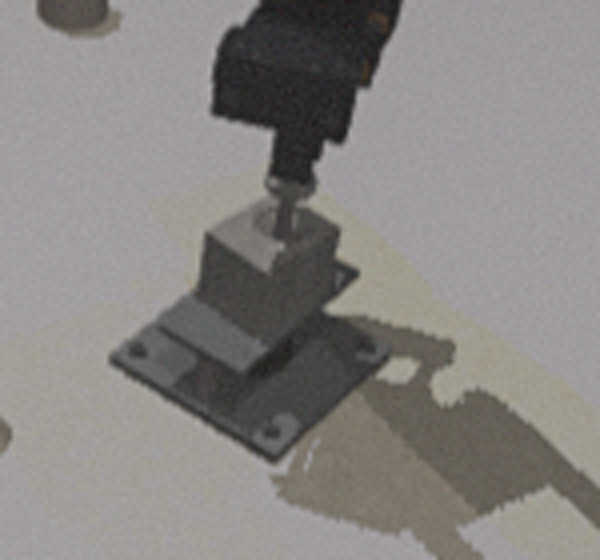

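```bash
python3 -m handwheel '[[0,0,0,0.1,0,0,0],[0,0,0,0.1,0,0,0],[0,0,0,0.1,0,0,0],[0,0,0,0.1,0,0,0],[0,0,0,0.1,0,0,0],[0,0,0,0.1,0,0,0],[0,0,0,0,0,0,0],[0,0,0,0,0,0,0]]' >/dev/null; python3 m.py|head -1
python3 -m handwheel '[[0,0,0,-1,0,0,0],[0,0,0,-1,0,0,0],[0,0,0,-1,0,0,0],[0,0,0,-1,0,0,0],[0,0,0,-1,0,0,0],[0,0,0,-1,0,0,0],[0,0,0,-1.2,0,0,0],[0,0,0,-1.2,0,0,0],[0,0,0,-1.2,0,0,0],[0,0,0,-1.2,0,0,0],[0,0,0,0,0,0,0],[0,0,0,0,0,0,0],[0,0,0,0,0,0,0]]'
python3 -c "
from h import *
go(.5976,.2440,.25)
snap('side','s6.png')
s=ctrl.get_state()['tool_pos']
print(proj('side',s-[0,0,.0936]),proj('side',s-[0,0,.0136]))
a=cv2.imread('pics/s6.png')
a=cv2.convertScaleAbs(a,alpha=1.8)
cv2.imwrite('pics/s6c.png',cv2.resize(a[60:210,270:420],None,fx=4,fy=4,interpolation=cv2.INTER_CUBIC))
for t in('bushing',):
  print([(round(x['score'],2),np.round(np.array(x['box'])*[512,384,512,384],1).tolist()) for x in ctrl.look_for(t,'side')[:3]])
"
```

```text
t 20.7 tcp [ 0.511  -0.1613  0.1426] F [ 0.26  0.33 -1.64] T [-0.02   0.004  0.002] gap 0.0198 zaxis [-0.  0. -1.] xaxis [ 0.959  0.283 -0.   ]
clock: 22.0
tool_pos: [0.5106, -0.1612, 0.2498]
tcp_rot: [-3.109, -0.449, 0.002]
wrist_force: [-0.0, 1.0, -1.9]
finger_gap: 0.0199
t 22.0 tcp [ 0.5106 -0.1612  0.2498] F [-0.02  1.01 -1.91] T [-0.019  0.016  0.023] gap 0.0199 zaxis [-1.3e-03  6.0e-04 -1.0e+00] xaxis [ 0.959  0.283 -0.001]
shift cm [ 19.81 -36.4   -0.  ]
(np.float64(343.25816555663357), np.float64(118.9172314817613)) (np.float64(349.0173259605229), np.float64(87.96202480621018))
[(0.32, [348.9, 103.0, 12.0, 35.7])]
```

View pics/s6c.png

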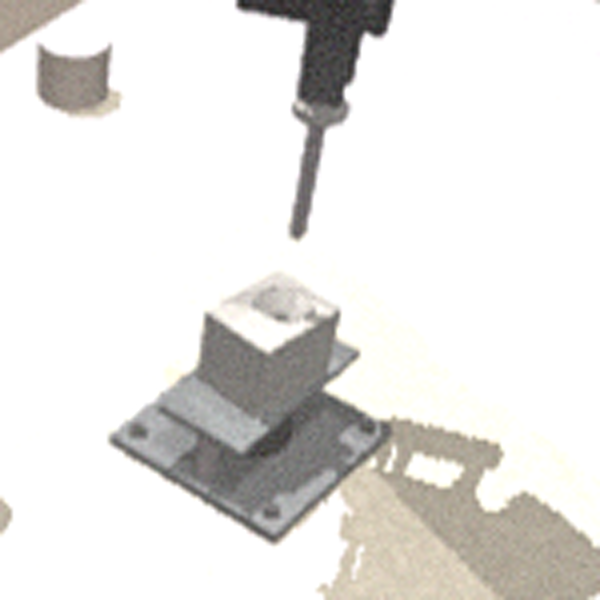

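The nose at (344,119) matches the prediction, so the grip hasn't changed. The plate hides the bushing. Travel was about 27 mm, with force going back to the baseline after 17 mm, so it has dropped. Returning to the hole.

```bash
python3 -m handwheel '[[0,0.8,-1.5,0,0,0,0],[0,1.65,-3.03,0,0,0,0],[0,1.65,-3.03,0,0,0,0],[0,1.65,-3.03,0,0,0,0],[0,1.65,-3.03,0,0,0,0],[0,1.65,-3.03,0,0,0,0],[0,1.65,-3.03,0,0,0,0],[0,1.65,-3.03,0,0,0,0],[0,1.65,-3.03,0,0,0,0],[0,1.65,-3.03,0,0,0,0],[0,1.65,-3.03,0,0,0,0],[0,1.65,-3.03,0,0,0,0],[0,0.86,-1.57,0,0,0,0],[0,0,0,0,0,0,0],[0,0,0,0,0,0,0],[0,0,0,0,0,0,0]]'
python3 -c "
from h import *
go(.5980,.2440,.19)
snap('side','s7.png')
s=ctrl.get_state()['tool_pos']
print(proj('side',s-[0,0,.0936]),proj('side',[.598,.244,.084]))
a=cv2.imread('pics/s7.png')
cv2.imwrite('pics/s7c.png',cv2.resize(a[130:280,140:290],None,fx=4,fy=4,interpolation=cv2.INTER_CUBIC))
"
```

```text
clock: 23.7
tool_pos: [0.5979, 0.2426, 0.2505]
tcp_rot: [3.109, 0.447, -0.001]
wrist_force: [0.7, -0.3, -2.8]
finger_gap: 0.0194
t 23.7 tcp [0.5979 0.2426 0.2505] F [ 0.75 -0.35 -2.81] T [-0.009 -0.014  0.001] gap 0.0194 zaxis [-5.e-04 -7.e-04 -1.e+00] xaxis [ 0.959  0.282 -0.001]
shift cm [ 0.05 -0.14  6.05]
(np.float64(185.59441544519916), np.float64(202.93383681106837)) (np.float64(190.9946382256069), np.float64(227.75943438385127))
```

View pics/s7c.png

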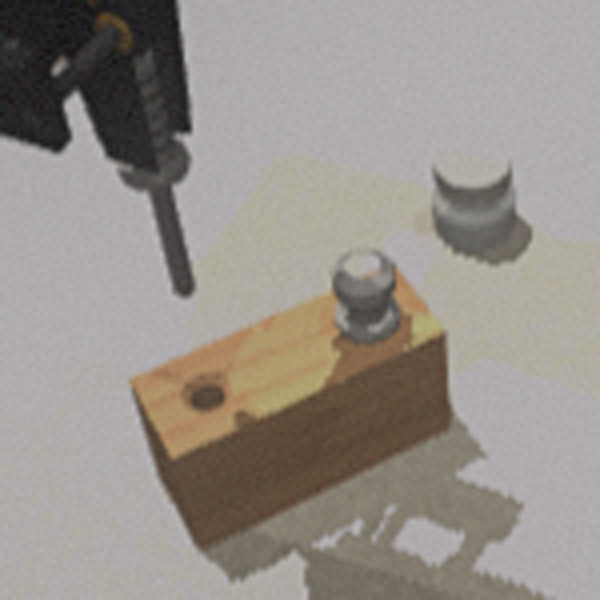

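The hole is at (191.4,228.6) and predicted at (191,227.8); the nose matches its prediction too. Descending.

```bash
python3 -m handwheel '[[0,0.05,-0.14,2,0,0,0],[0,0,0,2,0,0,0],[0,0,0,1.5,0,0,0],[0,0,0,0.5,0,0,0],[0,0,0,0,0,0,0],[0,0,0,0,0,0,0]]' >/dev/null; python3 m.py | head -1
python3 -m handwheel '[[0,0,0,0.3,0,0,0],[0,0,0,0.4,0,0,0],[0,0,0,0.4,0,0,0],[0,0,0,0.4,0,0,0],[0,0,0,0,0,0,0]]' >/dev/null; python3 m.py|head -1
python3 -m handwheel '[[0,0,0,0.4,0,0,0],[0,0,0,0.4,0,0,0],[0,0,0,0.4,0,0,0],[0,0,0,0.4,0,0,0],[0,0,0,0,0,0,0]]' >/dev/null; python3 m.py|head -1
```

```text
t 24.35 tcp [0.5987 0.2452 0.1917] F [-0.09  0.54 -1.97] T [-0.04  -0.046  0.033] gap 0.0195 zaxis [ 1.4e-03  4.0e-04 -1.0e+00] xaxis [0.959 0.283 0.001]
t 24.85 tcp [0.5975 0.2452 0.1745] F [-0.61  0.06 -1.72] T [ 0.033  0.003 -0.016] gap 0.0193 zaxis [-1.8e-03 -6.0e-04 -1.0e+00] xaxis [ 0.959  0.283 -0.002]
t 25.35 tcp [0.5976 0.2452 0.1586] F [-0.27  0.1  -1.3 ] T [-0.028 -0.008 -0.016] gap 0.0195 zaxis [-1.6e-03 -5.0e-04 -1.0e+00] xaxis [ 0.959  0.283 -0.002]
```

Inside the hole (nose at 65 mm), with y 1 mm past target. I'll trim that and continue.

```bash
python3 -m handwheel '[[0,0,0.1,0.4,0,0,0],[0,0,0,1,0,0,0],[0,0,0,1,0,0,0],[0,0,0,1,0,0,0],[0,0,0,1,0,0,0],[0,0,0,0.8,0,0,0],[0,0,0,0,0,0,0],[0,0,0,0,0,0,0]]' >/dev/null; python3 m.py|head -1
python3 -m handwheel '[[0,0,0,0.3,0,0,0],[0,0,0,0.2,0,0,0],[0,0,0,0,0,0,0],[0,0,0,0,0,0,0]]' >/dev/null; python3 m.py|head -1
python3 -m handwheel '[[0,0,0,0.1,0,0,0],[0,0,0,0.05,0,0,0],[0,0,0,0,0,0,0],[0,0,0,0,0,0,0]]' >/dev/null; python3 m.py|head -1
```

```text
t 26.15 tcp [0.5984 0.2444 0.1074] F [ 0.18  0.16 -1.14] T [-0.021 -0.011  0.008] gap 0.0198 zaxis [-3.e-04 -1.e-04 -1.e+00] xaxis [ 0.959  0.283 -0.   ]
t 26.55 tcp [0.5984 0.2444 0.1028] F [-0.25  0.08 -0.76] T [ 0.041 -0.019  0.009] gap 0.0194 zaxis [ 2.e-04  1.e-04 -1.e+00] xaxis [0.959 0.283 0.   ]
t 26.95 tcp [0.5984 0.2444 0.1011] F [ 0.22  0.27 -1.46] T [-0.002  0.026 -0.045] gap 0.0194 zaxis [-1.e-04 -0.e+00 -1.e+00] xaxis [ 0.959  0.283 -0.   ]
```

```bash
python3 -m handwheel '[[0,0,0,0.1,0,0,0],[0,0,0,0.1,0,0,0],[0,0,0,0,0,0,0],[0,0,0,0,0,0,0]]' >/dev/null; python3 m.py|head -1
python3 -m handwheel '[[0,0,0,0.1,0,0,0],[0,0,0,0,0,0,0],[0,0,0,0,0,0,0]]' >/dev/null; python3 m.py|head -1
python3 -m handwheel '[[0,0,0,0.05,0,0,0],[0,0,0,0.05,0,0,0],[0,0,0,0,0,0,0]]' >/dev/null; python3 m.py|head -1
```

```text
t 27.35 tcp [0.5983 0.2443 0.099 ] F [-0.56 -0.28 -0.52] T [-0.011 -0.033  0.007] gap 0.0197 zaxis [-2.e-04 -1.e-04 -1.e+00] xaxis [ 0.959  0.283 -0.   ]
t 27.65 tcp [0.5983 0.2444 0.0981] F [ 0.01 -0.95 -0.98] T [-0.034  0.033  0.018] gap 0.0194 zaxis [-1.e-04 -0.e+00 -1.e+00] xaxis [ 0.959  0.283 -0.   ]
t 27.95 tcp [0.5985 0.2444 0.0976] F [-1.28 -0.46  0.71] T [-0.087  0.248 -0.021] gap 0.0192 zaxis [ 2.e-04  1.e-04 -1.e+00] xaxis [0.959 0.283 0.   ]
```

The collar has landed, with force showing at the original height. Releasing and backing straight up.

```bash
python3 -m handwheel '[[0.3,0,0,0,0,0,0],[0.5,0,0,0,0,0,0],[0.8,0,0,0,0,0,0],[1,0,0,0,0,0,0],[1,0,0,0,0,0,0],[1,0,0,0,0,0,0],[1,0,0,0,0,0,0],[1,0,0,0,0,0,0]]'
python3 -m handwheel '[[1,0,0,-1,0,0,0],[1,0,0,-1.5,0,0,0],[1,0,0,-2,0,0,0],[1,0,0,-2,0,0,0],[1,0,0,-2,0,0,0],[1,0,0,-2,0,0,0],[1,0,0,-2,0,0,0],[1,0,0,-1,0,0,0],[1,-3,2,0,0,0,0],[1,-3,2,0,0,0,0],[1,-3,2,0,0,0,0],[1,-3,2,0,0,0,0],[1,0,0,0,0,0,0],[1,0,0,0,0,0,0]]'
python3 -c "
from h import *
go(.5980,.2440,.19)
snap('side','s8.png');snap('wrist','w8.png')
a=cv2.imread('pics/s8.png')
cv2.imwrite('pics/s8c.png',cv2.resize(a[100:300,140:400],None,fx=3,fy=3,interpolation=cv2.INTER_CUBIC))
"
```

```text
clock: 28.75
tool_pos: [0.5984, 0.2444, 0.0971]
tcp_rot: [-3.109, -0.449, 0.0]
wrist_force: [0.5, 0.0, -0.1]
finger_gap: 0.0783
clock: 30.15
tool_pos: [0.5059, 0.1334, 0.233]
tcp_rot: [-3.109, -0.447, -0.003]
wrist_force: [-0.8, 0.8, -0.1]
finger_gap: 0.0951
t 30.15 tcp [0.5059 0.1334 0.233 ] F [-0.79  0.81 -0.12] T [ 0.011  0.024 -0.041] gap 0.0951 zaxis [ 1.6e-03  5.0e-04 -1.0e+00] xaxis [0.959 0.282 0.002]
shift cm [11.94 -8.02  4.32]
```

View pics/s8c.png

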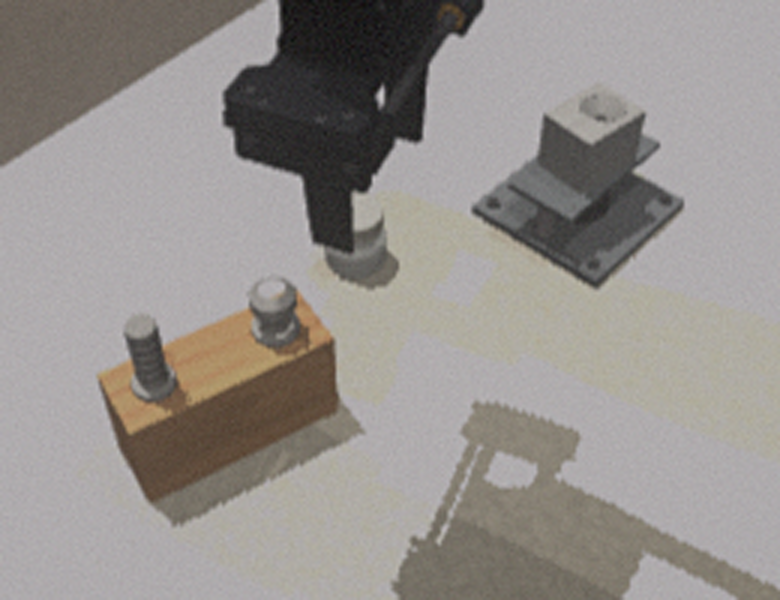

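View pics/w8.png

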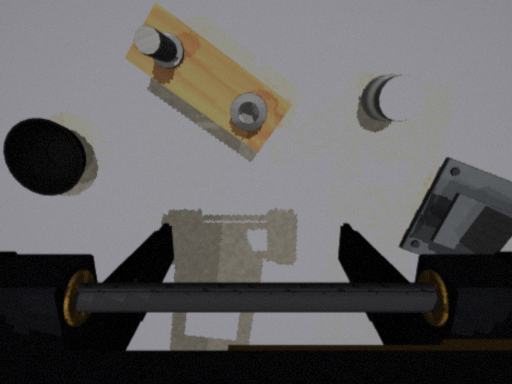

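The side view shows the drift's handle top at (142,325) and its collar at (154,381), the same pixels as at the start. The thick drift, jar and bowl haven't moved, and the gripper is clear.

```bash
python3 -c "
from h import *
print(ctrl.get_state()['dq'].round(3)); print(ctrl.job_done())"
```

```text
[ 0.007  0.015 -0.006 -0.003 -0.001 -0.001]
the job is handed in; nothing more can be done
None
```

I pressed the bushing out with the slim drift, put the drift back in its own hole, let go and handed the job in at about 30 s of the 72 s allowed. No verdict was reported.

- **Finding the bore:** I located it in the side and top cameras. The nose went through the funnel into the guide with no force above the sensor noise.
- **Pressing:** In the readings after each short push, the force on the bushing peaked at about 6 N. It fell to zero after about 18 mm of travel and stayed there for another 9 mm of pushing.
- **Returning:** The drift's collar landed at the same height it was gripped at. In the final side picture the drift is in the same place as at the start. The thick drift and the jar look unmoved there, and nothing in the wrist picture suggests the bowl moved.
- **Not confirmed:** I never saw the bushing on the catch pad, because the plate hides it, and the network's one weak hit (score 0.32) was on the drift itself. That it dropped rests on the force and travel readings alone.

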